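# Set a sanding block flush on a sloped panel and hold it pressed

### The job

Pick up the hand sanding block by its grip rib, lift it clear of the table top and set it on the sloped wooden panel of the tilting jig, ready for the first stroke: in the middle of the panel, long side running straight up the slope, tilted until its whole sole lies flush on the panel. Press it on gently but firmly, with about 10 newtons, without shifting the jig's tilt, and finish like that: do not let go, the job ends with the gripper still holding the block pressed flush. Leave the glue bottle, the loose cross and the spanner alone.

Things in the scene. Friction and masses are not known exactly. Their poses are not given: they have to be found in the camera images.
- sanding_block: Hand sanding block, loose, 0.13 to 0.25 kg, starts sole down on the table top. Wooden base 110 (x) x 56 (y) x 18 (z) mm with a dark abrasive sole; a grip rib 74 (x) x 24 (y) mm stands in the middle, 18 to 56 mm above the sole; 3 mm high screw heads at both ends. Origin: centre of the sole. x along the length, y across the rib (grip across y), z up out of the rib. Both ends are alike.
- panel: Flat pale panel 160 (x) x 96 (y) x 12 mm on a grey foam bed on the jig's tilting table. Pressed, it sinks straight along -z without tilting, 1 mm per 2 N (13 mm at most); the dark cleats round it are 18 mm below its face. Origin: centre of its face; x up the slope, y level across, z straight out. Low edge nearest the robot; slope 10 to 29 degrees, heading within 20 degrees of straight ahead.
- table_edge (a point): Middle of the upper (far) edge of the jig's clamped tilting table (plywood 190 x 140 x 10 mm, under the panel), on its upper side. It is hinged to the baseboard at the low near edge, 22 mm above the table top, and stays where it is under a push of 25 N. Axes parallel to the panel's.
- jig_base: Plywood baseboard of the tilting jig, 215 (x) x 170 (y) x 15 mm, fixed on the table top. Two curved steel stays stand 78 mm either side of its middle, up to 0.11 m above the table top; black clamp knobs reach to 94 mm either side. Origin: centre of its underside, x the level heading of the up-slope; the table hinges at the near edge.
- glue: Bystander: glue bottle with pointed cap, 54 mm across, 155 mm tall, standing upright by the far edge of the round router plate (another stands far off at the back). Origin: centre of its underside.
- cross: Bystander: loose rounded wooden cross, 67 x 117 x 25 mm, lying left of the router plate, the right-hand nearest of the scattered crosses (the others are fixed). Origin: centre of its underside.
- spanner: Bystander: flat steel open-ended spanner, 34 x 173 x 5 mm, lying to the left. Origin: centre of its underside.
Mind the look-alikes: they are no part of the job. What is shaped like the sanding_block but green or purple is not meant.

How it is judged:
By the outcome, as a careful person would: the job done as asked, in the order asked, and still so for the second after the job is handed in, while the arm keeps its last pose, push and grip.
It also fails if it takes over 38 s, if anything falls off the work surface, if the arm or the gripper's body presses on something with over 40 N, if the wrist force passes 120 N, or if a joint passes its speed limit or range.

### The arm

A 7-joint arm with a two-finger parallel gripper is mounted at the origin on a cart in front of the work surface, level with it; the furniture and walls round the work are solid. World frame = base frame: x ahead of the robot, y to its left, z up, the work surface at z = 0. Lengths are in m, angles in rad, forces in N, time in s.
With the tool pointing down it reaches from about 0.425 to 0.875 m from the base axis. Payload 4.7 kg.
Tool frame: the origin (TCP) lies at the very end of the fingers, on their centre line; the grasp point (between the pads) lies 19 mm behind it (r.hold_point_z is the distance from the TCP to the grasp point, in m); z points along the fingers, y is the line along which they close (so a half turn about z gives the same grasp; the last joint's range is limited). The gripper opens to 87 mm and grips with 3 to 60 N. Pads are 19 mm wide; open, the fingers measure 117 mm over their backs; the gripper's body (75 mm by 190 mm) begins 51 mm behind the grasp point.
Start: joints at [0.014, 0.321, -0.07, 1.45, 0.023, 1.371, -0.057], TCP at [0.65, -0, 0.223] pointing down, gripper open.
Joint ranges: [-2.86, 2.86], [-0.3, 2.09], [-1.38, 1.24], [0.06, 2.45], [-1.56, 4.7], [0.09, 2.05], [-2.69, 2.69]. Speed limits (rad/s): [2.57, 2.57, 3.14, 3.14, 3.14, 3.14, 3.14].

### API

Orientations are given as a unit quaternion [w, x, y, z].
In Python, from cell import readout, cams, workorder, r gives the robot as it stands.
- The arm moves only by the shell command python3 -m inch 'ROWS' [FORCE]. ROWS is JSON, a list of rows, each an object with "grip": the opening, from -1 (shut) to 1 (fully open); "travel": the shift along the tool's x, y, z in mm, a list of three; "rot": the turn, a rotation vector about the tool's x, y, z in degrees, a list of three. In form: [{"grip": grip, "travel": [dx, dy, dz], "rot": [rx, ry, rz]}, ...]. A call has 1 to 5 rows; each row shifts and turns the commanded pose from where the row before left it, along the tool's axes as they then stand; what a row does not reach is not made up. A row lasts 1/10 s, in which the tool goes at most 50 mm and 8.59 degrees, less where a joint would pass 70% of its speed; a pose out of reach is approached as far as the arm can. A call is refused whole if a number of a shift passes 50 or a number of a turn 8.59, either way. A call with a gripper value outside its range is refused whole. The fingers move at their own pace and stop on an object; FORCE is the grip in N (left out, the last holds). Time passes only in rows, so rows that do not move let the fingers close. It gives the time, the measured TCP pose, the force, the opening and the grip force at its end, in the units of the state.
- readout.observe(): the state, without advancing time (a new reading comes with each control period).
- cams.camera(name): name is "scene" or "side" or "wrist"; returns (picture, depth): 420x560x3 uint8, blue, green, red; 420x560 float32, m along the optical axis (not along the pixel's ray), 0 where there is no reading.
- cams.camera_model(name): a dict with "camera_matrix" (3x3 intrinsics, pixels), "T" (4x4, takes a point from camera to world coordinates). Camera axes: x right, y down, z forward; pixel columns grow to the right and rows downward; lengths in m; the calibration is good to about 2 mm. A picture is of the moment at which its call begins: read the wrist's pose just before it. camera_model takes no time and is no camera call; for the wrist camera it gives the pose at the moment of the call.
- workorder.job_done(): hands the job in; it is judged then, once.
Trained networks look in the newest picture that a camera, given by its name, has taken for a name from the list of things; names that differ only in an ending like _2 or _b are one class to them, and where a whole thing is asked for, a point or a joint stands for the part that bears it (a point fixed in the world has none). Each returns a list of dicts, best first, with "confidence" (0 to 1); they miss things now and then, are a little off and sometimes report something else, mostly with a low value. They report only what shows in the picture. A call takes as long as a camera call. They do not tell look-alikes from the thing itself.
- cams.find_in(camera, target): "box" ([centre column, centre row, width, height] in pixels, round what is visible of it).
- cams.spot_point(camera, target): "point" ([column, row] in pixels: a listed point, or the origin of a listed thing).
The state is a dict: "time_s": time; "q": joint angles; "qvel": joint speeds; "joint_torque": joint torques, N m; "ee_pos": TCP position; "tcp_rot": TCP orientation; "force": force on the tool from outside, world axes, zero at the start; "torque": the same for the moment, N m; "opening": opening from 0.0 (shut) to 1.0 (fully open); "grip_force": force on a finger pad.
Only numpy, scipy, OpenCV 4.12 (cv2) and the standard library are available. Lean on these libraries where they do the work, as an engineer would, in place of code of your own. Each camera call takes 0.05 s, during which the arm holds its last target. There are 200 camera calls.

## Working session

There is one attempt and no reset: what is moved stays moved. The work goes in short steps, Python scripts to look and compute and a shell command to move; the robot and the scene stay as the last step left them, time stands still between calls to the robot, and variables do not carry over. Pictures are saved under pics/ and viewed, at most 10 in all, crops included, and the job is handed in when it is done.

```bash
mkdir -p pics; ls
cat > h.py <<'E'
import numpy as np, cv2
from scipy.spatial.transform import Rotation as R
from cell import readout, cams, workorder, r
def cloud(n):
    im,d=cams.camera(n); m=cams.camera_model(n); K=np.array(m["camera_matrix"]); T=np.array(m["T"])
    v,u=np.mgrid[:d.shape[0],:d.shape[1]]
    P=np.stack([(u-K[0,2])/K[0,0]*d,(v-K[1,2])/K[1,1]*d,d],-1)@T[:3,:3].T+T[:3,3]
    P[d==0]=np.nan
    return im,P
def rot(q): return R.from_quat([q[1],q[2],q[3],q[0]])
E
python3 - <<'E'
from h import *
s=readout.observe(); print(s)
for n in ["scene","side","wrist"]:
    im,P=cloud(n); cv2.imwrite(f"pics/{n}0.png",im); np.savez(f"{n}0.npz",im=im,P=P)
    for t in ["sanding_block","panel","table_edge","jig_base"]:
        f=cams.spot_point(n,t)[:3]
        for a in f:
            c,w=[int(round(x)) for x in a["point"]]
            print(n,t,round(a["confidence"],2),c,w,P[min(max(w,0),419),min(max(c,0),559)].round(3))
E
```

```text
pics
{'time_s': 0.0, 'q': array([ 0.01406259,  0.3218197 , -0.07008467,  1.45167973,  0.0225763 ,
        1.37080253, -0.05691337]), 'qvel': array([ 2.60681335e-03, -1.39726639e-03,  8.06998885e-04, -1.78260959e-04,
        2.10843424e-03, -2.65428253e-05, -3.24986957e-03]), 'joint_torque': array([-2.58547143e-04, -4.91284704e+01, -4.03903294e-01, -3.12526345e+01,
       -6.40594075e-02,  4.37659642e-02,  1.61017233e-04]), 'ee_pos': array([ 6.49440480e-01, -1.75247208e-05,  2.21461282e-01]), 'tcp_rot': array([-6.52318412e-04,  7.07088803e-01,  7.07124105e-01, -7.06079613e-04]), 'force': array([0.67987674, 0.81591707, 0.61910371]), 'torque': array([-0.01484547,  0.02242208,  0.00669625]), 'grip_force': 0.0, 'opening': 0.9989810708484846}
scene sanding_block 0.84 347 246 [0.394 0.034 0.031]
scene sanding_block 0.78 287 263 [nan nan nan]
scene sanding_block 0.69 289 330 [0.397 0.301 0.018]
scene panel 0.81 318 157 [ 0.597 -0.198  0.087]
scene table_edge 0.61 286 152 [ 0.751 -0.28   0.01 ]
side sanding_block 0.93 374 234 [0.413 0.046 0.023]
side sanding_block 0.78 335 270 [0.508 0.168 0.015]
side sanding_block 0.73 405 316 [nan nan nan]
side panel 0.76 275 169 [ 0.595 -0.201  0.088]
side table_edge 0.73 234 172 [ 0.691 -0.189  0.088]
side jig_base 0.56 272 202 [ 0.605 -0.17   0.016]
wrist sanding_block 0.85 82 174 [0.42  0.01  0.017]
wrist sanding_block 0.67 148 58 [0.519 0.128 0.042]
wrist jig_base 0.78 250 331 [ 0.613 -0.153  0.079]
```

View pics/scene0.png

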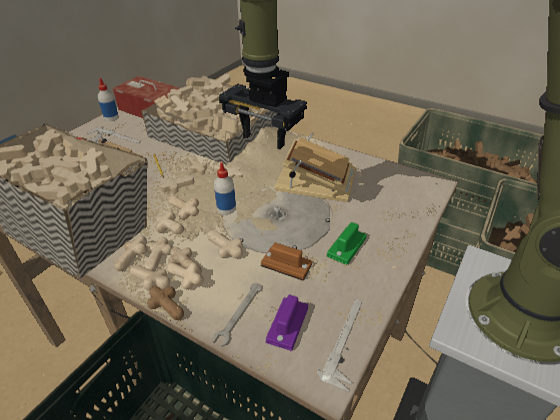

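View pics/side0.png

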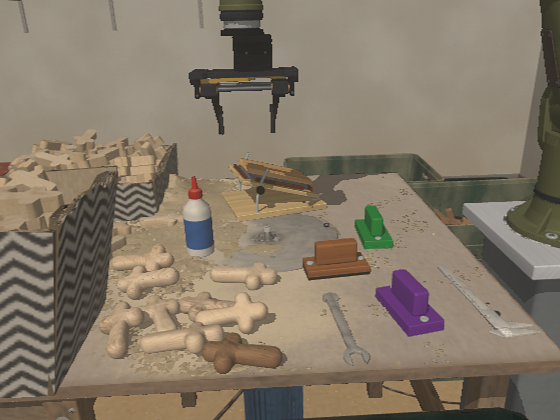

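The brown block is at scene (287,260) / side (336,262); the green one is at (347,243) and the purple one at (288,320). The jig is at scene (318,165), behind the router plate and to the right.

View pics/wrist0.png

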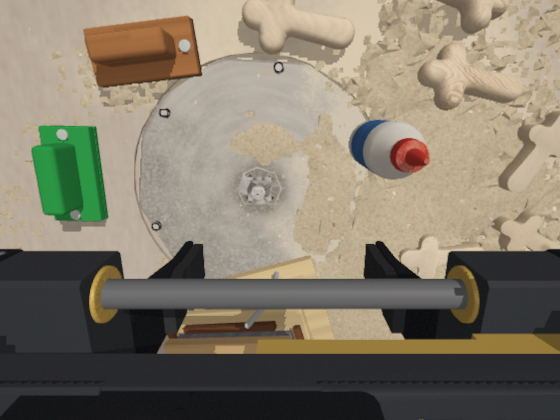

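Run:
```python
from h import *
for n in ["scene","side","wrist"]:
    z=np.load(n+"0.npz"); im,P=z["im"],z["P"]
    x,y,h=P[...,0],P[...,1],P[...,2]
    hsv=cv2.cvtColor(im,cv2.COLOR_BGR2HSV)
    box=(x>.43)&(x<.62)&(y>.06)&(y<.24)
    rib=box&(h>.046)&(h<.066)
    q=P[rib]; print(n,"rib",len(q))
    if len(q)>10:
        hh=np.median(q[:,2]); q=q[abs(q[:,2]-hh)<.004]
        rc=cv2.minAreaRect(q[:,:2].astype(np.float32)*1000); print(" z",hh,rc, cv2.boxPoints(rc).round().tolist())
    b=P[box&(h>.012)&(h<.07)]
    if len(b)>10: print(" base",cv2.minAreaRect(b[:,:2].astype(np.float32)*1000))
    # panel: 
    m=(x>.45)&(x<.76)&(y>-.32)&(y<-.08)&(h>.045)&(h<.16)
    q=P[m]
    print(" jigpts",len(q))
    if len(q)<200: continue
    best=None; rng=np.random.default_rng(0)
    for _ in range(500):
        a=q[rng.choice(len(q),3,False)]; nn=np.cross(a[1]-a[0],a[2]-a[0]); l=np.linalg.norm(nn)
        if l<1e-6: continue
        nn/=l
        if abs(nn[2])<.85: continue
        i=abs((q-a[0])@nn)<.002
        if best is None or i.sum()>best.sum(): best=i
    p=q[best]; c=p.mean(0); nn=np.linalg.svd(p-c)[2][2]; nn*=np.sign(nn[2])
    print(" plane",len(p),c.round(4),nn.round(4),"slope",np.degrees(np.arccos(nn[2])).round(2),"head",np.degrees(np.arctan2(-nn[1],-nn[0])).round(2))
    i=abs((q-c)@nn)<.003
    X=np.array([nn[2]*-nn[0],nn[2]*-nn[1],0]); xh=-nn[:2]/np.hypot(*nn[:2]); s=np.hypot(*nn[:2])
    X=np.array([xh[0]*nn[2],xh[1]*nn[2],s]); Y=np.cross(nn,X)
    uv=np.c_[(q[i]-c)@X,(q[i]-c)@Y].astype(np.float32)*1000
    rc=cv2.minAreaRect(uv); print(" rect(uv)",rc,"centre",(c+(X*rc[0][0]+Y*rc[0][1])/1000).round(4), np.percentile(uv,[1,99],axis=0))
```

```text
scene rib 309
 z 0.05571971024718814 ((501.146728515625, 138.71841430664062), (72.49072265625, 25.706409454345703), 8.126482963562012) [[463.0, 146.0], [467.0, 121.0], [539.0, 131.0], [535.0, 157.0]]
 base ((527.3483276367188, 142.02476501464844), (178.63626098632812, 179.82989501953125), 85.0428695678711)
 jigpts 1980
 plane 919 [ 0.5928 -0.2073  0.0878] [-0.2885 -0.0819  0.954 ] slope 17.45 head 15.85
 rect(uv) ((-0.169403076171875, -0.37642669677734375), (164.92588806152344, 159.5571746826172), 89.61487579345703) centre [ 0.5927 -0.2077  0.0878] [[-78.33594788 -50.50661438]
 [ 78.10699677  47.4381633 ]]
side rib 433
 z 0.05476080277590395 ((504.9119567871094, 140.38560485839844), (72.46756744384766, 25.850465774536133), 5.9952006340026855) [[468.0, 149.0], [470.0, 124.0], [542.0, 131.0], [540.0, 157.0]]
 base ((525.4976806640625, 151.01657104492188), (189.28665161132812, 178.71896362304688), 0.3115140497684479)
 jigpts 1880
 plane 574 [ 0.5994 -0.1991  0.0887] [-0.2931 -0.0723  0.9533] slope 17.57 head 13.85
 rect(uv) ((-5.172630310058594, -7.436347961425781), (160.0929412841797, 160.35340881347656), 2.4457807540893555) centre [ 0.5964 -0.2075  0.0871] [[-83.49146194 -58.05163795]
 [ 74.39268974  45.43919472]]
wrist rib 2346
 z 0.05584297727131149 ((503.1803283691406, 137.82591247558594), (73.3790054321289, 24.07399559020996), 6.382533550262451) [[465.0, 146.0], [468.0, 122.0], [541.0, 130.0], [538.0, 154.0]]
 base ((515.258056640625, 143.25332641601562), (222.552978515625, 85.17214965820312), 24.473182678222656)
 jigpts 4941
 plane 1744 [ 0.6069 -0.1466  0.0697] [-0.3112  0.025   0.95  ] slope 18.19 head -4.59
 rect(uv) ((-10.713188171386719, -6.764801025390625), (164.15237426757812, 37.2321891784668), 15.731546401977539) centre [ 0.5962 -0.1525  0.0664] [[-76.36220032 -40.58870361]
 [ 69.27999329  29.38698151]]
```

Wrist view: brown block at (143,50), green at (70,175), glue at (395,150), and the jig partly hidden at (250,310). The block measures centre (0.503, 0.138), yaw 6.4°, top at 0.056 in all three views. The panel centre is about (0.594, -0.207, 0.0875), slope 17.5°, heading about 15°. I'll move over the block first.

```bash
python3 -m inch '[{"grip":1,"travel":[27.7,-29.3,0],"rot":[0,0,0]},{"grip":1,"travel":[27.7,-29.3,0],"rot":[0,0,0]},{"grip":1,"travel":[27.7,-29.3,0],"rot":[0,0,0]},{"grip":1,"travel":[27.7,-29.3,0],"rot":[0,0,0]},{"grip":1,"travel":[27.7,-29.3,0],"rot":[0,0,0]}]' 40
python3 -m inch '[{"grip":1,"travel":[0,0,0],"rot":[0,0,8.36]},{"grip":1,"travel":[0,0,0],"rot":[0,0,8.36]},{"grip":1,"travel":[0,0,0],"rot":[0,0,8.36]},{"grip":1,"travel":[0,0,0],"rot":[0,0,8.36]},{"grip":1,"travel":[0,0,0],"rot":[0,0,8.36]}]'
python3 -m inch '[{"grip":1,"travel":[0,0,0],"rot":[0,0,8.36]},{"grip":1,"travel":[0,0,0],"rot":[0,0,8.36]},{"grip":1,"travel":[0,0,0],"rot":[0,0,8.36]},{"grip":1,"travel":[0,0,0],"rot":[0,0,8.36]},{"grip":1,"travel":[0,0,0],"rot":[0,0,8.36]}]'
python3 -m inch '[{"grip":1,"travel":[0,0,0],"rot":[0,0,0]},{"grip":1,"travel":[0,0,0],"rot":[0,0,0]}]'
cat > rib.py <<'E'
from h import *
s=readout.observe(); Rt=rot(s["tcp_rot"]); p=s["ee_pos"]
im,P=cloud("wrist"); cv2.imwrite("pics/wrist1.png",im)
x,y,h=P[...,0],P[...,1],P[...,2]
q=P[(x>.45)&(x<.56)&(y>.1)&(y<.18)&(h>.05)&(h<.066)]
rc=cv2.minAreaRect(q[:,:2].astype(np.float32)*1000); print(len(q),np.median(q[:,2]),rc)
print(p,Rt.as_matrix().round(3).tolist())
t=np.array([rc[0][0]/1000,rc[0][1]/1000,.022]); print("travel mm",Rt.inv().apply(t-p)*1000)
E
python3 rib.py
```

```text
time_s: 1.25
ee_pos: [0.5023, 0.1395, 0.2227]
tcp_rot: [0.0, 0.707, 0.707, 0.0]
force: [0.2, 1.4, 0.2]
opening: 1.001
grip_force: 0.0
time_s: 1.75
ee_pos: [0.5035, 0.1385, 0.2228]
tcp_rot: [0.0, 0.914, 0.406, 0.0]
force: [0.2, 0.6, -0.4]
opening: 1.004
grip_force: 0.0
time_s: 2.25
ee_pos: [0.5035, 0.1385, 0.2227]
tcp_rot: [-0.0, 0.999, 0.053, 0.0]
force: [-0.1, 0.2, 0.2]
opening: 1.002
grip_force: 0.0
time_s: 2.45
ee_pos: [0.5035, 0.1385, 0.2227]
tcp_rot: [0.0, 0.998, 0.058, 0.0]
force: [-0.2, 0.3, 0.8]
opening: 0.997
grip_force: 0.0
1552 0.05581849835360708 ((503.0208435058594, 138.50291442871094), (72.72643280029297, 23.73932647705078), 5.997385025024414)
[0.50352851 0.13852223 0.22268316] [[0.993, 0.115, 0.0], [0.115, -0.993, 0.0], [0.0, 0.0, -1.0]]
travel mm [-5.67101775e-01 -4.54790343e-02  2.00682992e+02]
```

```bash
python3 -m inch '[{"grip":1,"travel":[-0.5,0,40],"rot":[0,0,0]},{"grip":1,"travel":[0,0,40],"rot":[0,0,0]},{"grip":1,"travel":[0,0,40],"rot":[0,0,0]},{"grip":1,"travel":[0,0,30],"rot":[0,0,0]},{"grip":1,"travel":[0,0,20],"rot":[0,0,0]}]'
python3 -m inch '[{"grip":1,"travel":[0,0,15],"rot":[0,0,0]},{"grip":1,"travel":[0,0,13],"rot":[0,0,0]},{"grip":1,"travel":[0,0,0],"rot":[0,0,0]},{"grip":-1,"travel":[0,0,0],"rot":[0,0,0]},{"grip":-1,"travel":[0,0,0],"rot":[0,0,0]}]' 40
python3 -m inch '[{"grip":-1,"travel":[0,0,0],"rot":[0,0,0]},{"grip":-1,"travel":[0,0,0],"rot":[0,0,0]},{"grip":-1,"travel":[0,0,0],"rot":[0,0,0]},{"grip":-1,"travel":[0,0,0],"rot":[0,0,0]},{"grip":-1,"travel":[0,0,0],"rot":[0,0,0]}]' 40
```

```text
time_s: 3.0
ee_pos: [0.5015, 0.1379, 0.05]
tcp_rot: [0.0, 0.998, 0.057, -0.002]
force: [0.4, 0.5, -0.2]
opening: 0.994
grip_force: 0.0
time_s: 3.5
ee_pos: [0.5039, 0.1387, 0.0256]
tcp_rot: [-0.0, 0.998, 0.056, 0.001]
force: [0.1, -0.7, -0.7]
opening: 0.897
grip_force: 0.0
time_s: 4.0
ee_pos: [0.5031, 0.1384, 0.0246]
tcp_rot: [0.0, 0.998, 0.056, 0.0]
force: [0.2, -0.1, 0.3]
opening: 0.448
grip_force: 0.0
```

```bash
python3 -m inch '[{"grip":-1,"travel":[0,0,0],"rot":[0,0,0]},{"grip":-1,"travel":[0,0,0],"rot":[0,0,0]},{"grip":-1,"travel":[0,0,0],"rot":[0,0,0]},{"grip":-1,"travel":[0,0,0],"rot":[0,0,0]},{"grip":-1,"travel":[0,0,0],"rot":[0,0,0]}]' 40
python3 -m inch '[{"grip":-1,"travel":[0,0,-10],"rot":[0,0,0]},{"grip":-1,"travel":[0,0,-30],"rot":[0,0,0]},{"grip":-1,"travel":[0,0,-40],"rot":[0,0,0]},{"grip":-1,"travel":[0,0,-45],"rot":[0,0,0]},{"grip":-1,"travel":[0,0,-45],"rot":[0,0,0]}]' 40
```

```text
time_s: 4.5
ee_pos: [0.503, 0.1385, 0.0246]
tcp_rot: [-0.0, 0.998, 0.056, 0.0]
force: [0.6, 0.3, -0.0]
opening: 0.272
grip_force: 40.0
time_s: 5.0
ee_pos: [0.5023, 0.1382, 0.1964]
tcp_rot: [0.0, 0.998, 0.056, -0.0]
force: [1.0, 0.5, -2.0]
opening: 0.271
grip_force: 40.0
```

```bash
python3 -m inch '[{"grip":-1,"travel":[-4,30,-10],"rot":[0,0,0]},{"grip":-1,"travel":[-5,40,0],"rot":[0,0,0]},{"grip":-1,"travel":[-5,40,0],"rot":[0,0,0]},{"grip":-1,"travel":[-5,40,0],"rot":[0,0,0]},{"grip":-1,"travel":[-5,40,0],"rot":[0,0,0]}]' 40
python3 -m inch '[{"grip":-1,"travel":[-5,40,0],"rot":[0,0,0]},{"grip":-1,"travel":[-5,40,0],"rot":[0,0,0]},{"grip":-1,"travel":[-5,40,0],"rot":[0,0,0]},{"grip":-1,"travel":[-4,30,0],"rot":[0,0,0]},{"grip":-1,"travel":[0,0,0],"rot":[0,0,-8]}]' 40
python3 -m inch '[{"grip":-1,"travel":[0,0,0],"rot":[0,0,0]},{"grip":-1,"travel":[0,0,0],"rot":[0,0,0]}]' 40
cat > pan.py <<'E'
from h import *
import sys
s=readout.observe(); Rt=rot(s["tcp_rot"]); p=s["ee_pos"]; print(p,Rt.as_matrix().round(3).tolist())
n0=np.array([-.29,-.077,.953]); c0=np.array([.594,-.2075,.0875]); 
for n in ["wrist","scene","side"]:
    im,P=cloud(n); cv2.imwrite(f"pics/{n}_{sys.argv[1]}.png",im); np.savez(f"{n}_{sys.argv[1]}.npz",im=im,P=P)
    q=P[np.linalg.norm(P-c0,axis=-1)<.13]; c=c0; nn=n0/np.linalg.norm(n0)
    for tol in [.006,.004,.003,.003]:
        i=abs((q-c)@nn)<tol; f=q[i]; c=f.mean(0); nn=np.linalg.svd(f-c)[2][2]; nn*=np.sign(nn[2])
    X=-nn*nn[2]; X[2]+=1; X/=np.linalg.norm(X); Y=np.cross(nn,X)
    f=q[abs((q-c)@nn)<.0025]
    print(n,len(f),"n",nn.round(4),"slope",np.degrees(np.arccos(nn[2])).round(2),"head",np.degrees(np.arctan2(X[1],X[0])).round(2))
    u,v=((f-c0)@X)*1000,((f-c0)@Y)*1000
    # edges: for each v-bin the ends in u, and v.v.
    for a,b,l in [(u,v,"u"),(v,u,"v")]:
        for k in range(-60,61,20):
            m=abs(b-k)<4
            if m.sum()>8: print("  ",l,"at",k,np.percentile(a[m],[2,98]).round(1),m.sum())
    print("  plane height at c0", (c0+nn*((c-c0)@nn)).round(4))
E
python3 pan.py a
```

```text
time_s: 5.5
ee_pos: [0.4998, -0.0547, 0.2051]
tcp_rot: [0.0, 0.998, 0.056, 0.0]
force: [0.6, -0.0, -2.0]
opening: 0.274
grip_force: 40.0
time_s: 6.0
ee_pos: [0.4964, -0.2105, 0.2049]
tcp_rot: [0.001, 0.992, 0.122, -0.0]
force: [-0.4, -0.1, -2.5]
opening: 0.277
grip_force: 40.0
time_s: 6.2
ee_pos: [0.4981, -0.2034, 0.2046]
tcp_rot: [-0.0, 0.992, 0.124, -0.0]
force: [0.0, 0.5, -2.0]
opening: 0.273
grip_force: 40.0
[ 0.49814263 -0.20339796  0.2046252 ] [[0.969, 0.247, -0.0], [0.247, -0.969, 0.001], [0.0, -0.001, -1.0]]
wrist 19491 n [-0.2938 -0.0845  0.9521] slope 17.8 head 16.04
   u at -40 [-75.6  62. ] 1763
   u at -20 [-73.   62.7] 1714
   u at 0 [-49.4  63.6] 1551
   u at 20 [-48.7  64.2] 1541
   u at 40 [-47.9  64.8] 1563
   v at -60 [-48.5 -19.6] 262
   v at -40 [-47.3  44.4] 935
   v at -20 [-47.3  44. ] 1040
   v at 0 [-47.1  44.4] 1173
   v at 20 [-47.3  44.1] 1333
   v at 40 [-47.   44.2] 1532
   v at 60 [-47.2  44.3] 1754
  plane height at c0 [ 0.5942 -0.2075  0.087 ]
scene 1018 n [-0.2941 -0.0786  0.9525] slope 17.72 head 14.95
   u at -40 [-78.1  74. ] 76
   u at -20 [-75.5  76.5] 80
   u at 0 [-74.9  73.2] 86
   u at 20 [-75.9  74.2] 80
   u at 40 [-78.2  73.3] 96
   v at -60 [-44.8  43.4] 46
   v at -40 [-48.5  45.1] 50
   v at -20 [-46.9  45.6] 49
   v at 0 [-47.6  44.9] 51
   v at 20 [-47.   46.7] 50
   v at 40 [-44.4  46.8] 51
   v at 60 [-43.9  46.8] 51
  plane height at c0 [ 0.5938 -0.2075  0.0881]
side 602 n [-0.296  -0.0677  0.9528] slope 17.68 head 12.89
   u at -40 [-70.9  81.9] 39
   u at -20 [-71.   79.1] 42
   u at 0 [-72.1  80.6] 43
   u at 20 [-73.8  80.3] 41
   u at 40 [-78.7  78.3] 74
   v at -60 [-46.3  42.3] 26
   v at -40 [-42.6  45.3] 27
   v at -20 [-47.4  46.8] 29
   v at 0 [-44.   48.5] 28
   v at 20 [-41.7  47.6] 30
   v at 40 [-41.6  48.9] 25
   v at 60 [-74.1  49.3] 34
  plane height at c0 [ 0.5944 -0.2074  0.0863]
```

View pics/wrist_a.png

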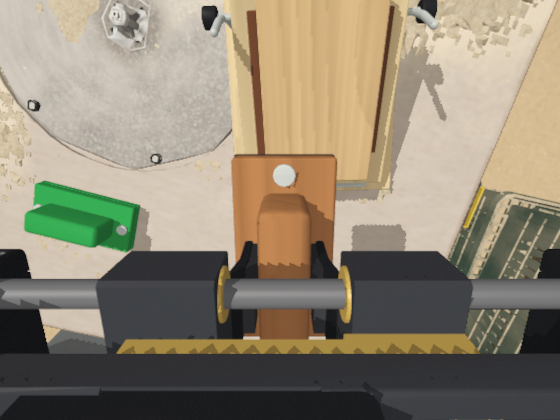

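Run:
```python
import cv2
im=cv2.imread("pics/scene_a.png")[110:220,240:400]; cv2.imwrite("pics/crop_a.png",cv2.resize(im,None,fx=5,fy=5,interpolation=2))
```

```text
(no output)
```

View pics/crop_a.png

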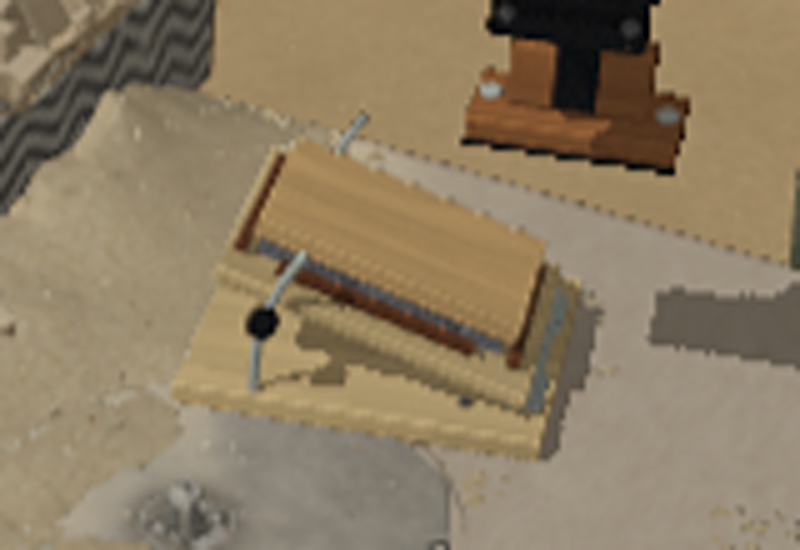

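The wrist view shows the block held straight, with its screw at (284,175) and the panel beyond it at (320,90). The crop shows the panel intact and clear. Edge lines give heading 16.0°, slope 17.75°, and centre about (0.595, -0.208, 0.0875). Now I'll turn and tilt.

```bash
python3 -m inch '[{"grip":-1,"travel":[0,0,-5],"rot":[0,0,-1.7]},{"grip":-1,"travel":[0,0,-5],"rot":[0,6,0]},{"grip":-1,"travel":[0,0,0],"rot":[0,6,0]},{"grip":-1,"travel":[0,0,0],"rot":[0,5.75,0]},{"grip":-1,"travel":[0,0,0],"rot":[0,0,0]}]' 40
cat > goal.py <<'E'
from h import *
import sys
s=readout.observe(); Rt=rot(s["tcp_rot"]); p=s["ee_pos"]
a,b=np.radians([16.0,17.75]); c=np.array([.595,-.208,.0875])
X=np.array([np.cos(a)*np.cos(b),np.sin(a)*np.cos(b),np.sin(b)]); Y=np.array([-np.sin(a),np.cos(a),0]); n=np.cross(X,Y)
G=R.from_matrix(np.c_[X,-Y,-n])
print("t",s["time_s"],"rot deg",np.degrees((Rt.inv()*G).as_rotvec()).round(2),"travel",(Rt.inv().apply(c+n*(.0246+float(sys.argv[1])/1000)-p)*1000).round(1))
print("force along n",(s["force"]@n).round(2),"X,Y",(s["force"]@X).round(2),(s["force"]@Y).round(2),"torque",s["torque"].round(2),p.round(4),s["q"].round(2),s["grip_force"],s["opening"])
E
python3 goal.py 40
```

```text
time_s: 6.85
ee_pos: [0.4952, -0.2056, 0.2143]
tcp_rot: [-0.022, 0.979, 0.137, 0.153]
force: [-0.5, 1.0, -2.5]
opening: 0.268
grip_force: 40.0
t 6.85 rot deg [-0.01  0.01 -0.12] travel [52.2 29.7 85.2]
force along n -2.3 X,Y -0.9 1.1 torque [-0.17  0.71 -0.04] [ 0.4952 -0.2056  0.2143] [ 0.25 -0.09  0.22  1.96 -0.22  1.06 -0.73] 39.9994436558336 0.26801894878607513
```

```bash
python3 -m inch '[{"grip":-1,"travel":[26,15,0],"rot":[0,0,0]},{"grip":-1,"travel":[26,15,15],"rot":[0,0,0]},{"grip":-1,"travel":[0,0,30],"rot":[0,0,0]},{"grip":-1,"travel":[0,0,25],"rot":[0,0,0]},{"grip":-1,"travel":[0,0,15],"rot":[0,0,0]}]' 40
python3 -m inch '[{"grip":-1,"travel":[0,0,0],"rot":[0,0,0]},{"grip":-1,"travel":[0,0,0],"rot":[0,0,0]}]' 40
python3 goal.py 40; python3 pan.py b | grep -v " at "
python3 - <<'E'
import cv2,numpy as np
a=cv2.imread("pics/scene_b.png")[90:210,240:400]; b=cv2.imread("pics/side_b.png")[90:230,190:350]
cv2.imwrite("pics/crop_b.png",np.hstack([cv2.resize(x,(400,420),interpolation=2) for x in (a,b)]))
E
```

```text
time_s: 7.35
ee_pos: [0.5794, -0.2101, 0.147]
tcp_rot: [-0.023, 0.978, 0.14, 0.151]
force: [-0.0, 0.6, -2.8]
opening: 0.276
grip_force: 40.0
time_s: 7.55
ee_pos: [0.5795, -0.2121, 0.1501]
tcp_rot: [-0.021, 0.978, 0.139, 0.153]
force: [0.6, -0.5, -1.5]
opening: 0.268
grip_force: 40.0
t 7.55 rot deg [-0.02  0.01  0.14] travel [-3.9  0.3 -0.1]
force along n -1.6 X,Y -0.07 -0.59 torque [-0.12  0.56 -0.03] [ 0.5795 -0.2121  0.1501] [ 0.23  0.13  0.21  1.87 -0.29  0.93 -0.7 ] 39.99993841163814 0.26846375989705074
[ 0.57954228 -0.21209161  0.15011599] [[0.915, 0.278, 0.293], [0.265, -0.961, 0.084], [0.305, 0.001, -0.952]]
wrist 8280 n [-0.2953 -0.0837  0.9517] slope 17.88 head 15.83
scene 930 n [-0.2929 -0.0774  0.953 ] slope 17.64 head 14.81
side 603 n [-0.2944 -0.0687  0.9532] slope 17.59 head 13.14
```

View pics/crop_b.png

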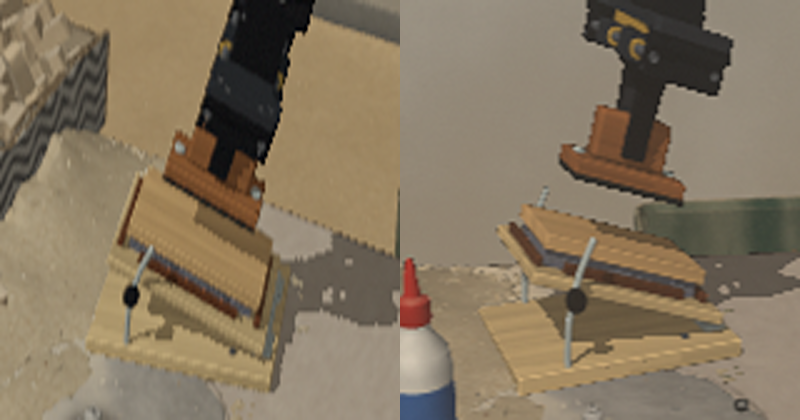

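View pics/wrist_b.png

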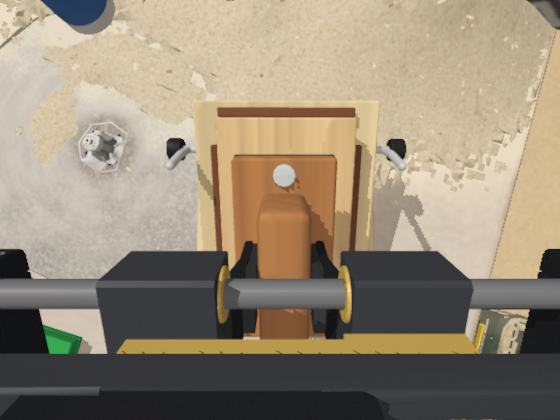

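Both crops show the block parallel above the panel. The wrist view shows the panel's top edge at row 118 and its sides at columns 216 and 356, with the block base at columns 233–336. I'll measure the panel and the held block in tool axes from this view.

Run:
```python
from h import *
s=readout.observe(); Rt=rot(s["tcp_rot"]); p=s["ee_pos"]
P=np.load("wrist_b.npz")["P"]; Q=(Rt.inv().apply((P-p).reshape(-1,3))*1000).reshape(P.shape)
def fit(q,z0):
    f=q[abs(q[:,2]-z0)<5]
    for _ in range(4):
        A=np.c_[f[:,:2],np.ones(len(f))]; k=np.linalg.lstsq(A,f[:,2],rcond=None)[0]; res=f[:,2]-A@k; f=f[abs(res)<2]
    return k,f
hist=np.histogram(Q[130:250,240:330,2],bins=np.arange(-60,110,5)); print([(int(b),int(n)) for n,b in zip(*hist) if n>50])
# base top (tool z ~ 24.6-18=6.6), panel (~64.6)
k,f=fit(Q[150:250,225:345].reshape(-1,3),6.6); print("base top",k, "tilt deg",np.degrees(k[:2]), len(f), np.percentile(f[:,:2],[0.5,99.5],axis=0).round(1))
k,f=fit(Q[100:250,190:380].reshape(-1,3),64.6); print("panel",k,"tilt deg",np.degrees(k[:2]),len(f))
for x in range(20,85,10):
    m=abs(f[:,0]-x)<3
    if m.sum()>10: print(" x",x,"y",np.percentile(f[m,1],[.5,99.5]).round(1))
for y in range(-45,46,10):
    m=abs(f[:,1]-y)<3
    if m.sum()>10: print(" y",y,"xmax",np.percentile(f[m,0],99.8).round(1))
```

```text
[(-35, 1395), (-30, 740), (-25, 146), (-20, 140), (-15, 146), (-10, 195), (-5, 187), (0, 309), (5, 4976), (10, 117), (15, 100), (20, 61), (60, 754), (65, 1490)]
base top [1.58092640e-03 8.43373667e-04 7.78352551e+00] tilt deg [0.09058041 0.04832175] 5909 [[  4.2 -27.5]
 [ 54.2  27.7]]
panel [-6.38356789e-05  4.39536199e-04  6.53177516e+01] tilt deg [-0.00365751  0.02518357] 7925
 x 20 y [-46.6  48.8]
 x 30 y [-46.   48.9]
 x 40 y [-46.1  49.1]
 x 50 y [-46.   49.1]
 x 60 y [-46.  49.]
 x 70 y [-45.8  48.6]
 y -45 xmax 73.8
 y -35 xmax 73.8
 y -25 xmax 73.8
 y -15 xmax 73.8
 y -5 xmax 73.8
 y 5 xmax 73.8
 y 15 xmax 73.8
 y 25 xmax 73.8
 y 35 xmax 73.8
 y 45 xmax 73.8
```

```bash
for i in 1 2 3; do python3 goal.py 40 | grep force; python3 -m inch '[{"grip":-1,"travel":[0,0,0],"rot":[0,0,0]}]' 40 >/dev/null; done
python3 -m inch '[{"grip":-1,"travel":[-5.5,1.3,0],"rot":[0,0,0]},{"grip":-1,"travel":[0,0,15],"rot":[0,0,0]},{"grip":-1,"travel":[0,0,10],"rot":[0,0,0]},{"grip":-1,"travel":[0,0,6],"rot":[0,0,0]},{"grip":-1,"travel":[0,0,3],"rot":[0,0,0]}]' 40
python3 -m inch '[{"grip":-1,"travel":[0,0,0],"rot":[0,0,0]},{"grip":-1,"travel":[0,0,0],"rot":[0,0,0]}]' 40
python3 goal.py 5; python3 goal.py 5
```

```text
force along n -2.83 X,Y -1.54 0.03 torque [-0.16  0.56 -0.06] [ 0.5797 -0.2128  0.1514] [ 0.23  0.13  0.21  1.87 -0.29  0.93 -0.7 ] 40.00004139728844 0.2745786907290244
force along n -0.4 X,Y -1.06 0.21 torque [-0.08  0.58 -0.01] [ 0.5794 -0.2127  0.151 ] [ 0.23  0.13  0.21  1.87 -0.29  0.93 -0.7 ] 39.999990267679095 0.2750252856574577
force along n -1.44 X,Y -0.98 0.42 torque [-0.14  0.63 -0.06] [ 0.5792 -0.2125  0.1505] [ 0.23  0.13  0.21  1.87 -0.29  0.93 -0.7 ] 39.99996621161699 0.27460771690517105
time_s: 8.5
ee_pos: [0.5839, -0.2113, 0.1137]
tcp_rot: [-0.022, 0.978, 0.139, 0.152]
force: [-0.5, -0.3, -2.4]
opening: 0.274
grip_force: 40.0
time_s: 8.7
ee_pos: [0.5845, -0.2121, 0.1156]
tcp_rot: [-0.021, 0.978, 0.138, 0.153]
force: [0.5, -0.5, -1.5]
opening: 0.271
grip_force: 40.0
t 8.7 rot deg [-0.01 -0.02  0.1 ] travel [ 2.1 -1.   0.6]
force along n -1.56 X,Y -0.15 -0.61 torque [-0.15  0.56 -0.03] [ 0.5845 -0.2121  0.1156] [ 0.24  0.18  0.2   1.89 -0.31  0.86 -0.68] 40.00011689029634 0.2713599922291678
t 8.7 rot deg [-0.01 -0.02  0.1 ] travel [ 2.1 -1.   0.6]
force along n -1.56 X,Y -0.15 -0.61 torque [-0.15  0.56 -0.03] [ 0.5845 -0.2121  0.1156] [ 0.24  0.18  0.2   1.89 -0.31  0.86 -0.68] 40.00011689029634 0.2713599922291678
```

```bash
python3 -m inch '[{"grip":-1,"travel":[0.5,0,3],"rot":[0,0,0]},{"grip":-1,"travel":[0,0,2],"rot":[0,0,0]},{"grip":-1,"travel":[0,0,2],"rot":[0,0,0]},{"grip":-1,"travel":[0,0,1],"rot":[0,0,0]},{"grip":-1,"travel":[0,0,0],"rot":[0,0,0]}]' 40 >/dev/null
for i in 1 2 3 4; do python3 -m inch '[{"grip":-1,"travel":[0,0,0],"rot":[0,0,0]},{"grip":-1,"travel":[0,0,0],"rot":[0,0,0]}]' 40 >/dev/null;  python3 goal.py 0; done
```

```text
t 9.4 rot deg [-0.02 -0.03  0.1 ] travel [ 1.6 -0.9 -2.3]
force along n 0.93 X,Y -0.24 1.67 torque [-0.01  0.63  0.06] [ 0.5872 -0.2112  0.1083] [ 0.24  0.19  0.2   1.9  -0.32  0.85 -0.67] 40.000668531283736 0.2723700468339347
t 9.6 rot deg [-0.02 -0.02  0.1 ] travel [ 1.6 -0.9 -2.4]
force along n 1.74 X,Y -1.09 1.14 torque [-0.    0.61  0.04] [ 0.5872 -0.2112  0.1082] [ 0.24  0.19  0.2   1.9  -0.32  0.85 -0.67] 40.000567669048905 0.2759262984328457
t 9.8 rot deg [-0.02 -0.02  0.1 ] travel [ 1.7 -0.9 -2.4]
force along n 2.28 X,Y -0.46 0.75 torque [0.03 0.55 0.08] [ 0.5872 -0.2112  0.1081] [ 0.24  0.19  0.2   1.9  -0.32  0.85 -0.67] 40.00052249059081 0.2711747867913689
t 10.0 rot deg [-0.02 -0.02  0.1 ] travel [ 1.7 -0.9 -2.4]
force along n 2.34 X,Y -0.5 -0.08 torque [0.02 0.53 0.04] [ 0.5872 -0.2112  0.1081] [ 0.24  0.19  0.2   1.9  -0.32  0.85 -0.67] 40.000314228236675 0.275726838700975
```

```bash
python3 -m inch '[{"grip":-1,"travel":[0,0,1],"rot":[0,0,0]},{"grip":-1,"travel":[0,0,1],"rot":[0,0,0]},{"grip":-1,"travel":[0,0,1],"rot":[0,0,0]},{"grip":-1,"travel":[0,0,0],"rot":[0,0,0]},{"grip":-1,"travel":[0,0,0],"rot":[0,0,0]}]' 40 >/dev/null
for i in 1 2 3 4 5; do python3 -m inch '[{"grip":-1,"travel":[0,0,0],"rot":[0,0,0]},{"grip":-1,"travel":[0,0,0],"rot":[0,0,0]}]' 40 >/dev/null;  python3 goal.py 0; done
```

```text
t 10.7 rot deg [-0.03 -0.02  0.1 ] travel [ 1.6 -1.  -5. ]
force along n 5.7 X,Y -1.4 1.87 torque [0.18 0.87 0.15] [ 0.588  -0.211   0.1057] [ 0.24  0.19  0.2   1.9  -0.32  0.84 -0.67] 40.00060751102865 0.2723344845874129
t 10.9 rot deg [-0.03 -0.03  0.1 ] travel [ 1.6 -1.  -5. ]
force along n 5.6 X,Y -1.17 0.99 torque [0.2  0.92 0.13] [ 0.588  -0.211   0.1057] [ 0.24  0.19  0.2   1.9  -0.32  0.84 -0.67] 40.00051600858569 0.2692201027780187
t 11.1 rot deg [-0.03 -0.03  0.1 ] travel [ 1.6 -1.  -5. ]
force along n 6.22 X,Y -0.52 2.01 torque [0.2  0.86 0.09] [ 0.588  -0.211   0.1057] [ 0.24  0.19  0.2   1.9  -0.32  0.84 -0.67] 40.000567054376006 0.27303807715333067
t 11.3 rot deg [-0.03 -0.02  0.1 ] travel [ 1.7 -0.9 -5. ]
force along n 6.47 X,Y -1.46 2.14 torque [0.25 0.85 0.16] [ 0.588  -0.211   0.1056] [ 0.24  0.19  0.2   1.9  -0.32  0.84 -0.67] 40.00051097944379 0.2683652677299533
t 11.5 rot deg [-0.03 -0.02  0.1 ] travel [ 1.7 -1.  -5. ]
force along n 7.89 X,Y -0.47 1.77 torque [0.23 0.86 0.16] [ 0.588  -0.211   0.1057] [ 0.24  0.19  0.2   1.9  -0.32  0.84 -0.67] 40.0004883762449 0.27616109024325314
```

```bash
python3 -m inch '[{"grip":-1,"travel":[0,0,0.9],"rot":[0,0,0]},{"grip":-1,"travel":[0,0,0],"rot":[0,0,0]},{"grip":-1,"travel":[0,0,0],"rot":[0,0,0]},{"grip":-1,"travel":[0,0,0],"rot":[0,0,0]},{"grip":-1,"travel":[0,0,0],"rot":[0,0,0]}]' 40 >/dev/null
for i in 1 2 3 4 5; do python3 -m inch '[{"grip":-1,"travel":[0,0,0],"rot":[0,0,0]},{"grip":-1,"travel":[0,0,0],"rot":[0,0,0]}]' 40 >/dev/null;  python3 goal.py 0 | grep -o "force along n [-0-9.]*"; done
python3 pan.py c | grep -v " at "
python3 - <<'E'
from h import *
s=readout.observe(); Rt=rot(s["tcp_rot"]); p=s["ee_pos"]
P=np.load("wrist_c.npz")["P"]; Q=(Rt.inv().apply((P-p).reshape(-1,3))*1000).reshape(P.shape)
def fit(q,z0):
    f=q[abs(q[:,2]-z0)<5]
    for _ in range(4):
        A=np.c_[f[:,:2],np.ones(len(f))]; k=np.linalg.lstsq(A,f[:,2],rcond=None)[0]; res=f[:,2]-A@k; f=f[abs(res)<2]
    return k,f
for nm,z in (("base",7),("panel",25)):
    k,f=fit(Q[60:250,150:420].reshape(-1,3),z); print(nm,k[2].round(2),"tilt deg",np.degrees(k[:2]).round(2),len(f),np.percentile(f[:,:2],[.5,99.7],axis=0).round(1))
a=cv2.imread("pics/scene_c.png")[90:210,240:400]; b=cv2.imread("pics/side_c.png")[90:230,190:350]
cv2.imwrite("pics/crop_c.png",np.hstack([cv2.resize(x,(400,420),interpolation=2) for x in (a,b)]))
E
```

```text
force along n 8.49
force along n 7.76
force along n 8.16
force along n 9.29
force along n 7.75
[ 0.5882188  -0.21092077  0.10497199] [[0.915, 0.277, 0.293], [0.264, -0.961, 0.085], [0.305, -0.0, -0.952]]
wrist 13955 n [-0.2935 -0.0841  0.9522] slope 17.78 head 15.99
scene 507 n [-0.2932 -0.0854  0.9522] slope 17.78 head 16.24
side 256 n [-0.2515 -0.0555  0.9663] slope 14.93 head 12.45
base 7.33 tilt deg [-0.04 -0.  ] 5940 [[  4.2 -27.2]
 [ 54.3  28.1]]
panel 24.24 tilt deg [ 0.   -0.03] 13495 [[ -3.5 -47.2]
 [ 79.5  48.2]]
```

View pics/crop_c.png

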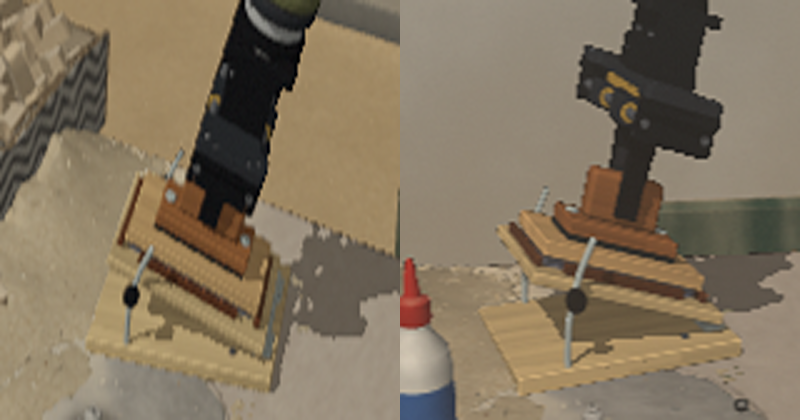

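The block sits flush and centred: base and panel planes agree within 0.05°, and the panel edges are at x = 79.5 and y = -47/48 mm in tool axes. The contact force is about 10 N (8.3 N read plus 1.7 N block weight) and the jig's slope is unchanged. Handing in.

```bash
python3 -c "
from cell import workorder; print(workorder.job_done())"
```

```text
the job is handed in; nothing more can be done
None
```

I handed the job in with the gripper still holding the sanding block flush on the middle of the panel, long side up the slope, pressed at about 10 N; the jig's slope measured unchanged, and the hand-in returned no verdict.

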